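# Set the rotary sample stage to the red line and store the position

## Robot

A 6-joint arm with a two-finger parallel gripper is mounted at the origin on a cart in front of the work surface, level with it; the furniture and walls round the work are solid. World frame = base frame: x ahead of the robot, y to its left, z up, the work surface at z = 0. Lengths are in m, angles in rad, forces in N, time in s.
With the tool pointing down it reaches from about 0.35 to 0.775 m from the base axis. Payload 5.5 kg.
Tool frame: the origin (TCP) lies midway between the tips of the shut fingers; the grasp point (between the pads) lies 19 mm behind it; z points along the fingers, y is the direction in which the jaws open and shut (so a half turn about z gives the same grasp; the last joint's range is limited). The gripper opens to 85 mm and grips with 20 to 120 N. Pads are 22 mm wide; open, the fingers measure 114 mm over their backs; the gripper's body (76 mm by 85 mm) begins 54 mm behind the grasp point. The pads swing forward as they close: fully open they stand 13 mm farther back than shut.
Start: joints at [-1.272, 0.313, 0.046, 1.304, 0, 1.431], TCP at [0.244, -0.521, 0.231] pointing down, gripper open.
Joint ranges: [-2.76, 2.76], [-0.86, 1.69], [-1.03, 1.26], [-2.2, 2.34], [-1.47, 1.5], [-3.14, 3.14]. Speed limits (rad/s): [2.57, 2.57, 3.14, 3.14, 3.14, 3.14].

## Interface

Orientations are given as a rotation vector (axis times angle).
In Python, from rig import r, viewer gives the robot as it stands.
- The arm moves only by the tool drive_tool, never from a script. Its argument "commands" is a list of rows, each a list of 7 numbers: the shift along the tool's x, y, z in m, then the turn, a rotation vector about the tool's x, y, z in degrees, then the closure, from 0 (fully open) to 1 (shut). A call has exactly 5 rows; each row is the pose to reach, as a shift and turn from the pose commanded when the call began, along the tool's axes at that moment; what a row does not reach only later rows make up. A row lasts 1/12 s, in which the tool goes at most 41.7 mm and 7.16 degrees, less where a joint would pass 70% of its speed; a pose out of reach is approached as far as the arm can. A call with a gripper value outside its range is refused whole. The fingers move at their own pace and stop on an object; "squeeze" is the grip in N (left out, the last holds). Time passes only in rows, so rows that repeat a pose let the fingers close, or fill a call up. It gives the time, the measured TCP pose, the force and the opening at its end, in the units of the state.
- r.read_state(): the state, without advancing time (a new reading comes with each control period).
- viewer.read_camera(name): name is "scene" or "top" or "wrist"; returns a dict with "frame" (480x640x3 uint8, red, green, blue), "fx", "fy", "cx", "cy" (pixels), "T" (4x4, takes a point from camera to world coordinates). Camera axes: x right, y up, looking along -z (the intrinsics and any distortion apply to the point x, -y, -z); pixel columns grow to the right and rows downward; lengths in m; the calibration is good to about 2 mm. A picture is of the moment at which its call begins. There is no depth.
- r.sign_off(): hands the job in, once; it reports no verdict.
The state is a dict: "t": time; "joint_pos": joint angles; "dq": joint speeds; "joint_torque": joint torques, N m; "tcp_pos": TCP position; "orientation": TCP orientation; "contact_force": force on the tool from outside, world axes, zero at the start; "torque": the same for the moment, N m; "finger_gap": finger opening in m.
Only numpy, scipy, OpenCV 4.12 (cv2) and the standard library are available. Lean on these libraries where they do the work, as an engineer would, in place of code of your own. Each camera call takes 0.05 s, during which the arm holds its last target.

## Task

Turn the dark dial of the round stage by pushing its black upright post with the fingertips, without gripping it, until the dial's white index line lines up with the red target line on the scale, and leave it there. Then press the green button on the grey control box all the way down and let go, to store the position; do not press it before, and leave the red button alone. The small metal flange must stay lying in the middle of the dial, and everything else stays where it is.

Things in the scene. Friction and masses are not known exactly. Their poses are not given: they have to be found in the camera images.
- stage: Round aluminium stage bolted to the bench (fixed), 196 mm across; its flat scale ring (black lines every 5 degrees, longer ones every 30) is 30 mm above the bench. Origin: on the dial's axis at bench height; x axis: where the white line points when the joint dial reads 0; z up.
- dial (a joint): Angle of the dark steel dial (disc 150 mm across, top face 36 mm above the bench), rad, growing counter-clockwise seen from above; 0 when the white line points along the stage's x axis. Range -2.6 to 2.6; stays where it is left (about 2 N at the post turns it). At the start the red line is about 1.0 to 2.6 rad counter-clockwise of the white line.
- dial_centre (a point): Centre of the dial's top face, on its axis, 36 mm above the bench.
- post_mid (a point): Middle of the upright black post fixed on the dial, to be pushed sideways: 18 mm diameter (26 mm at its lowest 3 mm), from the dial's face (36 mm above the bench) to 81 mm above the bench; its axis is 56 mm from the dial's axis, 90 degrees clockwise (seen from above) from the white line. This point is 60 mm above the bench.
- index_tip (a point): Outer end of the white index line (3 mm wide) at the rim of the dial, 76.5 mm from the dial's axis.
- target_tip (a point): Inner end of the red target line (3 mm wide), which belongs to a red clip on the scale ring's rim (12 mm wide, top 34 mm above the bench, fixed; it reaches 105 mm from the axis). This point is 76.5 mm from the dial's axis; the lines are in line when index_tip and target_tip coincide in plan.
- sample_flange: Small loose metal blank flange, 34 mm diameter, 8 mm high, lying in the middle of the dial and turning with it. Origin at the centre of its underside.
- console: Grey control box, 70 x 112 mm, top 35 mm above the bench, fixed, with two round push buttons 56 mm apart: the green one towards its +y, the red one towards its -y. Origin at the centre of its underside.
- green_button_top (a point): Centre of the top of the green button: 28 mm diameter, about 54 mm above the bench when up.
- green_button (a joint): Travel of the green button, m: 0 up, 0.006 fully down (spring, 5 N at full travel), pressed straight down.
- red_button_top (a point): Centre of the top of the red button, the same size as the green one; not to be pressed.
- red_button (a joint): Travel of the red button, m: 0 up, 0.006 fully down.
- ring_clamp: Bystander: loose metal ring clamp, 70 x 49 x 20 mm high. Origin under its centre.
- calliper: Bystander: loose digital calliper, 198 mm long, 12 mm high. Origin under its centre.
- centring_ring: Bystander: loose centring ring with black seal, 37 mm diameter, 9 mm high. Origin under its centre.
- driver_red: Bystander: loose screwdriver with red handle, 180 mm long, 25 mm high. Origin under its centre.
- driver_yellow: Bystander: loose screwdriver with yellow handle, 150 mm long, 22 mm high. Origin under its centre.
- wrench_11: Bystander: loose combination wrench, 178 mm long, 6 mm high. Origin under its centre.

How it is judged:
By the outcome, as a careful person would: the job done as asked, in the order asked, and still so for the second after the job is handed in, with the robot touching nothing.
It also fails if it takes over 61 s, if anything falls off the work surface, if the arm or the gripper's body presses on something with over 40 N, if the wrist force passes 120 N, or if a joint passes its speed limit or range.

## Working session

There is one attempt and no reset: what is moved stays moved. The work goes in short steps, Python scripts to look and compute and a tool call to move; the robot and the scene stay as the last step left them, time stands still between calls to the robot, and variables do not carry over. Pictures are saved under pics/ and viewed, and the job is handed in when it is done.

Besides the shell and the picture viewer there is one more tool, called as name(argument=value, ...), one argument or row to a line, values as JSON. drive_tool: Moves the arm, as the interface text tells. Its arguments: {"type":"object","properties":{"commands":{"type":"array"},"squeeze":{"type":"number"}},"required":["commands"]}

```bash
ls; mkdir -p pics; python3 - <<'E'
from rig import r, viewer
import cv2, numpy as np
print(r.read_state())
for n in ["scene","top","wrist"]:
    c=viewer.read_camera(n)
    cv2.imwrite(f"pics/{n}0.png",c["frame"][:,:,::-1])
    print(n,{k:v for k,v in c.items() if k!="frame"})
E
```

```text
pics
{'t': 0.0, 'joint_pos': array([-1.27156923e+00,  3.14011625e-01,  4.49305014e-02,  1.30357607e+00,
       -1.01680887e-05,  1.43116544e+00]), 'dq': array([ 0.00042352, -0.0006796 ,  0.00077419, -0.00095721, -0.0001229 ,
        0.00081052]), 'joint_torque': array([ 2.42589129e-03, -4.80632043e+01,  2.98532134e+01,  1.92670355e-02,
       -2.17173010e-04,  1.95354367e-06]), 'tcp_pos': array([ 0.2441371 , -0.52001806,  0.23038265]), 'orientation': array([-3.06445354e+00, -6.83434256e-01,  2.48780418e-04]), 'contact_force': array([ 0.58716845, -0.58173161,  0.20949303]), 'torque': array([ 0.02589183, -0.01393916, -0.00172375]), 'finger_gap': 0.08525581598264116}
scene {'fx': 444.13961509770314, 'fy': 444.13961509770314, 'cx': 320.07763644528984, 'cy': 241.63651879698227, 'T': array([[-0.69320631,  0.49675983, -0.52220177, -0.21035435],
       [-0.72054462, -0.46081888,  0.51813262,  0.57146161],
       [ 0.01674704,  0.73544248,  0.67738017,  0.90334723],
       [ 0.        ,  0.        ,  0.        ,  1.        ]])}
top {'fx': 506.42486271667354, 'fy': 506.42486271667354, 'cx': 309.68669500877263, 'cy': 240.20681103137588, 'T': array([[-0.01970508,  0.99061001, -0.13529048,  0.31454029],
       [-0.99968827, -0.02159666, -0.0125281 , -0.06982818],
       [-0.01533228,  0.13500144,  0.99072677,  1.22093248],
       [ 0.        ,  0.        ,  0.        ,  1.        ]])}
wrist {'fx': 363.66429217897075, 'fy': 363.66429217897075, 'cx': 319.9555716355103, 'cy': 237.7376533928667, 'T': array([[ 0.42309046,  0.85663029,  0.29526092,  0.31906458],
       [-0.90608287,  0.40103068,  0.13486374, -0.48283899],
       [-0.00288032, -0.32459042,  0.94585029,  0.37250136],
       [ 0.        ,  0.        ,  0.        ,  1.        ]])}
```

View pics/top0.png

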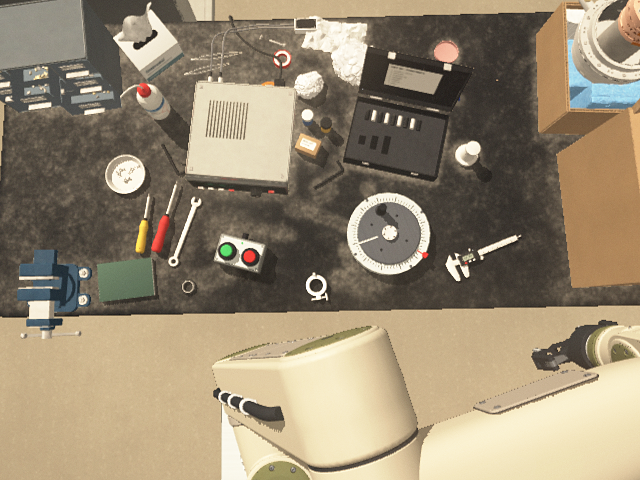

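View pics/scene0.png

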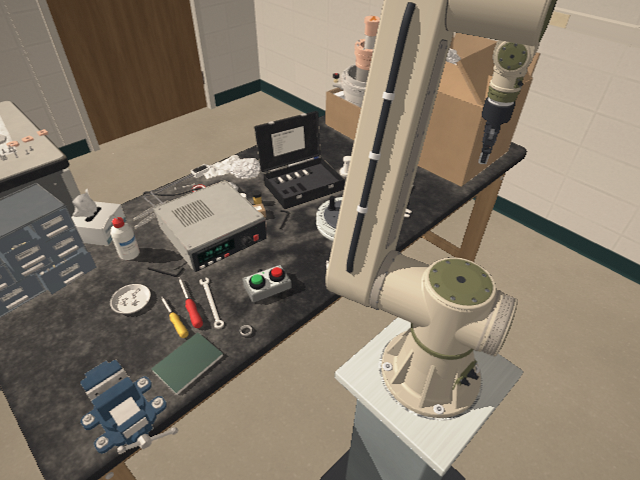

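```bash
cat > h.py <<'E'
import cv2, numpy as np
from rig import r, viewer
def ray(c,u,v,z):
    d=np.array([(u-c["cx"])/c["fx"],-(v-c["cy"])/c["fy"],-1.0])
    T=c["T"]; d=T[:3,:3]@d; o=T[:3,3]; return o+d*(z-o[2])/d[2]
def proj(c,p):
    T=c["T"]; q=T[:3,:3].T@(np.array(p)-T[:3,3]); return c["cx"]+c["fx"]*q[0]/-q[2], c["cy"]-c["fy"]*q[1]/-q[2]
def rect(c,x0,x1,y0,y1,z,s=0.0005):
    # plan picture at height z: up=+x, left=+y
    n,m=int((x1-x0)/s),int((y1-y0)/s)
    src=np.float32([proj(c,(x1,y1,z)),proj(c,(x1,y0,z)),proj(c,(x0,y0,z)),proj(c,(x0,y1,z))])
    H=cv2.getPerspectiveTransform(src,np.float32([[0,0],[m,0],[m,n],[0,n]]))
    return cv2.warpPerspective(c["frame"],H,(m,n),flags=cv2.INTER_CUBIC)
E
python3 - <<'E'
from h import *
c=viewer.read_camera("top")
f=c["frame"]; hsv=cv2.cvtColor(f,cv2.COLOR_RGB2HSV)
print(ray(c,389,233,.03))
def blobs(m,name,z,box):
    x0,x1,y0,y1=box
    mm=np.zeros_like(m);mm[y0:y1,x0:x1]=m[y0:y1,x0:x1]
    n,l,s,ce=cv2.connectedComponentsWithStats(mm)
    for i in range(1,n):
        if s[i,4]>5: print(name,ce[i].round(1),s[i],ray(c,*ce[i],z).round(4))
blobs(cv2.inRange(hsv,(50,120,60),(80,255,255)),"green",.054,(205,280,225,285))
red=cv2.inRange(hsv,(0,140,80),(6,255,255))|cv2.inRange(hsv,(174,140,80),(180,255,255))
blobs(red,"red",.054,(205,280,225,285)); blobs(red,"clip",.034,(340,440,185,285))
g=cv2.inRange(hsv,(0,0,130),(180,70,255)); 
mm=np.zeros_like(g);mm[185:285,340:440]=g[185:285,340:440]
cs,_=cv2.findContours(mm,cv2.RETR_EXTERNAL,cv2.CHAIN_APPROX_NONE)
k=max(cs,key=cv2.contourArea); 
P=np.array([ray(c,*q[0],.03)[:2] for q in cv2.convexHull(k)])
print("ring",P.mean(0),cv2.fitEllipse((P*1000).astype(np.float32)))
o=P.mean(0)
im=cv2.resize(f[180:290,335:445],None,fx=5,fy=5,interpolation=cv2.INTER_CUBIC)
cv2.imwrite("pics/stage0.png",im[:,:,::-1])
E
```

```text
[ 0.49032118 -0.24325781  0.03      ]
green [225.9 250.1] [220 244  12  13 115] [0.4549 0.1401 0.054 ]
red [249.2 256.1] [243 250  13  13 127] [0.4398 0.086  0.054 ]
clip [424.7 254.8] [422 252   7   7  34] [ 0.4361 -0.3241  0.034 ]
ring [ 0.50534973 -0.24611059] ((489.5971984863281, -235.90130615234375), (194.091796875, 212.5438232421875), 21.81180191040039)
```

View pics/stage0.png

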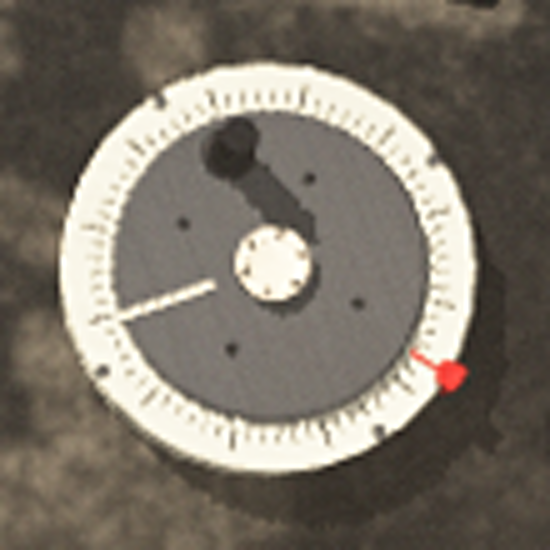

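```bash
cat >> h.py <<'E'
def ringc(c,guess,z=.03,rr=(.088,.102)):
    # ring outer edge: radial strongest drop, at z
    G=cv2.cvtColor(c["frame"],cv2.COLOR_RGB2GRAY).astype(np.float32); o=np.array(guess,float)
    for it in range(3):
        P=[]
        for a in np.arange(0,2*np.pi,np.pi/90):
            R=np.arange(rr[0],rr[1],.0004)
            uv=np.array([proj(c,(o[0]+q*np.cos(a),o[1]+q*np.sin(a),z)) for q in R],np.float32)
            v=cv2.remap(G,uv[:,0].reshape(1,-1),uv[:,1].reshape(1,-1),cv2.INTER_LINEAR)[0]
            d=np.abs(np.gradient(cv2.GaussianBlur(v.reshape(1,-1),(7,1),0)[0])); i=d.argmax()
            if d[i]>4: P.append((o[0]+R[i]*np.cos(a),o[1]+R[i]*np.sin(a)))
        P=np.array(P)
        w=np.ones(len(P),bool)
        for k in range(5):
            A=np.c_[2*P[w],np.ones(w.sum())]; s=np.linalg.lstsq(A,(P[w]**2).sum(1),rcond=None)[0]
            o2=s[:2]; rad=np.sqrt(s[2]+o2@o2); e=np.abs(np.hypot(*(P-o2).T)-rad); w=e<max(.0015,np.median(e)*2)
        o=o2
    return o,rad,w.sum()
E
python3 - <<'E'
from h import *
c=viewer.read_camera("top")
print(ringc(c,(.4903,-.2433)))
o,_,_=ringc(c,(.4903,-.2433)); 
print(ringc(c,o,.036,(.069,.08)))
f=c["frame"]; hsv=cv2.cvtColor(f,cv2.COLOR_RGB2HSV)
S=.00025
im=rect(c,o[0]-.11,o[0]+.11,o[1]-.11,o[1]+.11,.036,.0004); cv2.imwrite("pics/rect0.png",im[:,:,::-1]); print(im.shape,o)
# post top at .081
print("post top",ray(c,335+237/5,180+135/5,.081), "post base", ray(c,335+228/5,180+160/5,.036))
E
```

```text
(array([ 0.4912196 , -0.24109968]), np.float64(0.09802571237279745), np.int64(160))
(array([ 0.4900481 , -0.24146395]), np.float64(0.07497569354441583), np.int64(170))
(550, 549, 3) [ 0.4912196  -0.24109968]
post top [ 0.54322335 -0.22322631  0.081     ] post base [ 0.54026527 -0.22454567  0.036     ]
```

View pics/rect0.png

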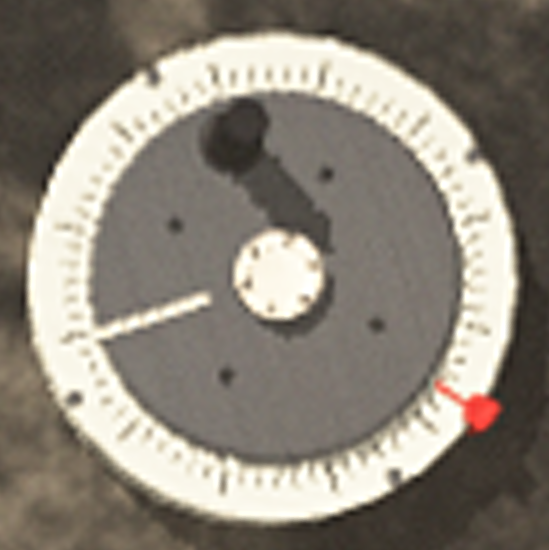

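drive_tool(
  commands=[
    [0.033,-0.009,0.006,0,0,-6.9,1],
    [0.066,-0.018,0.012,0,0,-13.8,1],
    [0.098,-0.027,0.018,0,0,-20.7,1],
    [0.131,-0.036,0.024,0,0,-27.6,1],
    [0.164,-0.045,0.03,0,0,-34.5,1],
  ],
  squeeze=20,
)

```text
t: 0.67
tcp_pos: [0.3744, -0.409, 0.201]
orientation: [2.721, 1.569, -0.0]
contact_force: [0.4, -0.3, 0.1]
finger_gap: 0.0257
```

```bash
cat > goto.py <<'E'
from h import *
from scipy.spatial.transform import Rotation as Ro
import sys
s=r.read_state(); M=Ro.from_rotvec(s["orientation"]).as_matrix()
psi=np.degrees(np.arctan2(M[1,0],M[0,0]))
print("t",s["t"],"tcp",s["tcp_pos"].round(4),"psi",psi.round(2),"z",M[:,2].round(3),"q6",s["joint_pos"][5].round(3),"F",s["contact_force"].round(1),"gap",s["finger_gap"].round(4))
if len(sys.argv)>1:
    g=np.array([float(v) for v in sys.argv[1:4]])
    print("shift",(M.T@(g-s["tcp_pos"])).round(4), "turn", round(-(float(sys.argv[4])-psi),1) if len(sys.argv)>4 else "")
E
python3 goto.py .554 -.254 .15 108
```

```text
Traceback (most recent call last):
  File "goto.py", line 6, in <module>
    print("t",s["t"],"tcp",s["tcp_pos"].round(4),"psi",psi.round(2),"z",M[:,2].round(3),"q6",s["joint_pos"][5].round(3),"F",s["contact_force"].round(1),"gap",s["finger_gap"].round(4))
                                                                                                                                                              ^^^^^^^^^^^^^^^^^^^^^
AttributeError: 'float' object has no attribute 'round'
```

```bash
sed -i 's/s\["finger_gap"\].round(4)/round(s["finger_gap"],4)/' goto.py; python3 goto.py .554 -.254 .15 108
```

```text
t 0.6667 tcp [ 0.3744 -0.409   0.201 ] psi 59.94 z [ 0. -0. -1.] q6 1.121 F [ 0.4 -0.3  0.1] gap 0.0257
shift [0.2241 0.0778 0.051 ] turn -48.1
```

drive_tool(
  commands=[
    [0.032,0.011,0.007,0,0,-6.9,1],
    [0.064,0.022,0.014,0,0,-13.8,1],
    [0.096,0.033,0.021,0,0,-20.7,1],
    [0.128,0.044,0.028,0,0,-27.6,1],
    [0.16,0.055,0.036,0,0,-34.5,1],
  ],
)

```text
t: 1.08
tcp_pos: [0.5031, -0.2986, 0.1651]
orientation: [2.133, 2.306, -0.0]
contact_force: [0.7, -0.8, 0.2]
finger_gap: -0.0
```

```bash
python3 goto.py .554 -.254 .15 108;  python3 goto.py .554 -.254 .1 108
```

```text
t 1.0833 tcp [ 0.5031 -0.2986  0.1651] psi 94.48 z [ 0. -0. -1.] q6 0.82 F [ 0.7 -0.8  0.2] gap -0.0
shift [0.0405 0.0542 0.0151] turn -13.5
t 1.0833 tcp [ 0.5031 -0.2986  0.1651] psi 94.48 z [ 0. -0. -1.] q6 0.82 F [ 0.7 -0.8  0.2] gap -0.0
shift [0.0406 0.0542 0.0651] turn -13.5
```

Go above the spot at z 0.10, then look with the wrist and top cameras.

drive_tool(
  commands=[
    [0.02,0.027,0.007,0,0,-6.7,1],
    [0.04,0.054,0.015,0,0,-13.5,1],
    [0.04,0.054,0.037,0,0,-13.5,1],
    [0.04,0.054,0.06,0,0,-13.5,1],
    [0.04,0.054,0.065,0,0,-13.5,1],
  ],
)

```text
t: 1.5
tcp_pos: [0.5514, -0.254, 0.0964]
orientation: [-1.849, -2.533, 0.001]
contact_force: [-2.1, 1.2, -0.4]
finger_gap: 0.0001
```

```bash
python3 goto.py .554 -.254 .05 108; python3 - <<'E'
from h import *
for n in ["top","wrist"]:
    c=viewer.read_camera(n); f=c["frame"]
    if n=="top": f=cv2.resize(f[170:300,320:460],None,fx=4,fy=4,interpolation=cv2.INTER_CUBIC)
    cv2.imwrite(f"pics/{n}1.png",f[:,:,::-1])
E
```

```text
t 1.5 tcp [ 0.5514 -0.254   0.0964] psi 107.74 z [-0.005  0.003 -1.   ] q6 0.698 F [-2.1  1.2 -0.4] gap 0.0001
shift [-0.001   0.0026  0.0464] turn -0.3
```

View pics/top1.png

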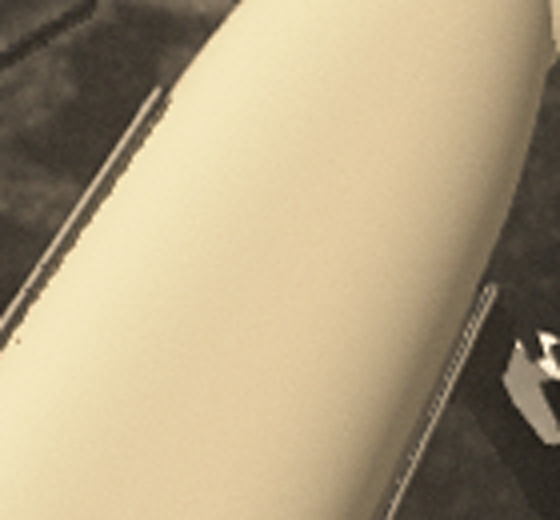

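View pics/wrist1.png

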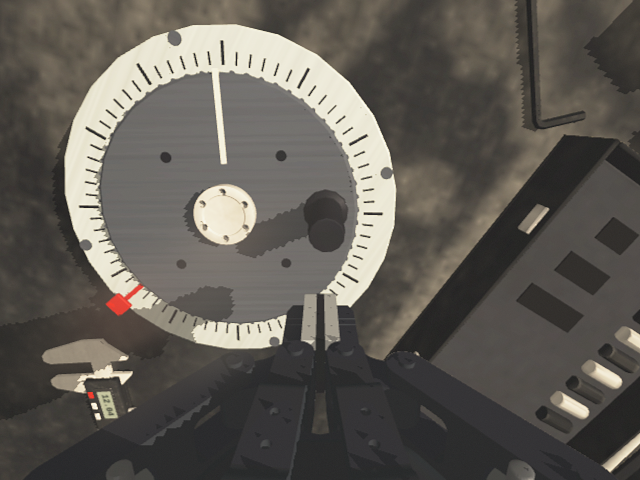

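```bash
cat >> h.py <<'E'
def angs(c,o):
    # white and red line angles (deg) about centre o from the plan pictures
    S=.0004; L=.11
    out={}
    im=rect(c,o[0]-L,o[0]+L,o[1]-L,o[1]+L,.036,S)
    hsv=cv2.cvtColor(im,cv2.COLOR_RGB2HSV); n,m=im.shape[:2]
    Y,X=np.mgrid[:n,:m]; wx=o[0]+L-(Y+.5)*S; wy=o[1]+L-(X+.5)*S
    R=np.hypot(wx-o[0],wy-o[1])
    def fit(mask):
        nn,l,st,_=cv2.connectedComponentsWithStats(mask.astype(np.uint8))
        if nn<2: return None
        i=1+st[1:,4].argmax(); P=np.c_[wx[l==i],wy[l==i]]-o
        mean=P.mean(0); mid=np.degrees(np.arctan2(mean[1],mean[0]))
        u,s,v=np.linalg.svd(P-mean); d=v[0]*np.sign(v[0]@mean); 
        tip=mean+d*(.0755-mean@d)
        return dict(mid=mid.round(2),dir=np.degrees(np.arctan2(d[1],d[0])).round(2),tip=(o+tip).round(4),off=round(float(d[0]*mean[1]-d[1]*mean[0])*1000,2),n=len(P))
    out["white"]=fit((hsv[...,2]>150)&(hsv[...,1]<70)&(R>.03)&(R<.072))
    im3=rect(c,o[0]-L,o[0]+L,o[1]-L,o[1]+L,.030,S); h3=cv2.cvtColor(im3,cv2.COLOR_RGB2HSV)
    out["red"]=fit(((h3[...,0]<8)|(h3[...,0]>172))&(h3[...,1]>120)&(h3[...,2]>80)&(R>.074)&(R<.092))
    return out
E
cat > meas.py <<'E'
from h import *
c=viewer.read_camera("wrist")
a=ringc(c,(.4906,-.2413)); b=ringc(c,(.4906,-.2413),.036,(.069,.08)); print("ring",a,"dial",b)
for o in (a[0],b[0]):
    for k,v in angs(c,o).items(): print(k,v)
E
python3 meas.py
```

```text
ring (array([ 0.49041701, -0.23965282]), np.float64(0.09690101482526269), np.int64(146)) dial (array([ 0.49032669, -0.23935725]), np.float64(0.07412601213881725), np.int64(152))
white {'mid': np.float64(108.95), 'dir': np.float64(108.4), 'tip': array([ 0.4661, -0.1682]), 'off': 0.49, 'n': 998}
red {'mid': np.float64(-123.58), 'dir': np.float64(-123.47), 'tip': array([ 0.4486, -0.3025]), 'off': -0.17, 'n': 233}
white {'mid': np.float64(108.7), 'dir': np.float64(108.35), 'tip': array([ 0.4663, -0.1678]), 'off': 0.31, 'n': 993}
red {'mid': np.float64(-123.25), 'dir': np.float64(-123.5), 'tip': array([ 0.449 , -0.3025]), 'off': 0.36, 'n': 235}
```

drive_tool(
  commands=[
    [0,0,0.01,0,0,0,1],
    [0,0,0.02,0,0,0,1],
    [0,0,0.035,0,0,0,1],
    [0,0,0.05,0,0,0,1],
    [0,0,0.051,0,0,0,1],
  ],
)

```text
t: 2.07
tcp_pos: [0.5511, -0.2556, 0.0466]
orientation: [-1.853, -2.532, 0.0]
contact_force: [-0.9, 0.5, -0.9]
finger_gap: -0.0001
```

```bash
python3 goto.py .5539 -.2537 .048 108.5; python3 - <<'E'
from h import *
c=viewer.read_camera("wrist"); cv2.imwrite("pics/wrist2.png",c["frame"][:,:,::-1])
E
```

```text
t 2.0667 tcp [ 0.5511 -0.2556  0.0466] psi 107.6 z [-0.003  0.002 -1.   ] q6 0.697 F [-0.9  0.5 -0.9] gap -0.0001
shift [ 0.0009  0.0032 -0.0014] turn -0.9
```

View pics/wrist2.png

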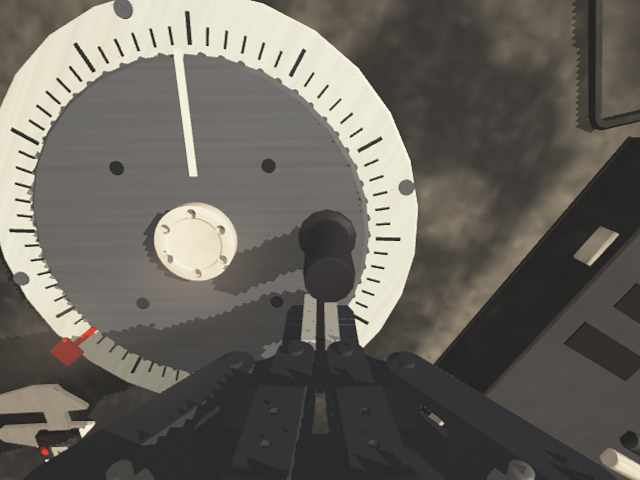

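drive_tool(
  commands=[
    [0.003,0.001,0,0,0,-0.3,1],
    [0.006,0.002,0,0,0,-0.6,1],
    [0.009,0.003,0,0,0,-0.9,1],
    [0.011,0.003,0,0,0,-0.9,1],
    [0.013,0.003,0,0,0,-0.9,1],
  ],
)

```text
t: 2.53
tcp_pos: [0.5523, -0.2427, 0.0501]
orientation: [1.833, 2.549, -0.0]
contact_force: [1.0, -0.9, 0.6]
finger_gap: 0.0001
```

```bash
cat > pol.py <<'E'
from h import *
from scipy.spatial.transform import Rotation as Ro
s=r.read_state(); M=Ro.from_rotvec(s["orientation"]).as_matrix(); psi=np.degrees(np.arctan2(M[1,0],M[0,0]))
v=s["tcp_pos"][:2]-[.4905,-.2403]; th=psi-90; u=np.array([np.cos(np.radians(th)),np.sin(np.radians(th))]); t=np.array([-u[1],u[0]])
print("t",round(s["t"],2),"th",th.round(2),"rad",(v@u).round(4),"d",(-v@t).round(4),"z",s["tcp_pos"][2].round(4),"F tan,rad",(s["contact_force"][:2]@t).round(1),(s["contact_force"][:2]@u).round(1),s["contact_force"][2].round(1))
E
cat > arc.py <<'E'
import numpy as np,sys
d,R,n,step=map(float,sys.argv[1:5])
for i in range(1,int(n)+1):
    D=np.radians(step*i); print([round(-d*np.cos(D)+R*np.sin(D)+d,4),round(d*np.sin(D)+R*np.cos(D)-R,4),0,0,0,-step*i,1])
E
python3 pol.py; python3 meas.py; python3 arc.py .02 .056 5 4
```

```text
t 2.53 th 18.56 rad 0.0578 d 0.022 z 0.0501 F tan,rad -1.2 0.6 0.6
ring (array([ 0.49054777, -0.23959207]), np.float64(0.09674820041013442), np.int64(112)) dial (array([ 0.4906743 , -0.23887069]), np.float64(0.07383700962038456), np.int64(118))
white {'mid': np.float64(109.1), 'dir': np.float64(108.64), 'tip': array([ 0.466 , -0.1682]), 'off': 0.42, 'n': 970}
red {'mid': np.float64(-123.43), 'dir': np.float64(-123.31), 'tip': array([ 0.4489, -0.3026]), 'off': -0.19, 'n': 224}
white {'mid': np.float64(109.75), 'dir': np.float64(108.71), 'tip': array([ 0.4656, -0.1677]), 'off': 0.92, 'n': 969}
red {'mid': np.float64(-123.39), 'dir': np.float64(-123.78), 'tip': array([ 0.4492, -0.3019]), 'off': 0.58, 'n': 208}
[np.float64(0.004), np.float64(0.0013), 0, 0, 0, -4.0, 1]
[np.float64(0.008), np.float64(0.0022), 0, 0, 0, -8.0, 1]
[np.float64(0.0121), np.float64(0.0029), 0, 0, 0, -12.0, 1]
[np.float64(0.0162), np.float64(0.0033), 0, 0, 0, -16.0, 1]
[np.float64(0.0204), np.float64(0.0035), 0, 0, 0, -20.0, 1]
```

drive_tool(
  commands=[
    [0.004,0.001,0,0,0,-4,1],
    [0.008,0.002,0,0,0,-8,1],
    [0.012,0.003,0,0,0,-12,1],
    [0.016,0.003,0,0,0,-16,1],
    [0.02,0.003,0,0,0,-20,1],
  ],
)

```text
t: 3.0
tcp_pos: [0.5497, -0.2236, 0.05]
orientation: [1.358, 2.829, -0.001]
contact_force: [2.2, -1.2, -0.4]
finger_gap: 0.0001
```

```bash
python3 pol.py; python3 meas.py|grep white
```

```text
t 3.0 th 38.73 rad 0.0566 d 0.024 z 0.05 F tan,rad -2.3 0.9 -0.4
white {'mid': np.float64(127.45), 'dir': np.float64(126.84), 'tip': array([ 0.4446, -0.1794]), 'off': 0.55, 'n': 969}
white {'mid': np.float64(127.7), 'dir': np.float64(126.82), 'tip': array([ 0.4441, -0.1787]), 'off': 0.79, 'n': 973}
```

drive_tool(
  commands=[
    [0.004,0.001,0,0,0,-4,1],
    [0.008,0.002,0,0,0,-8,1],
    [0.013,0.003,0,0,0,-12,1],
    [0.017,0.003,0,0,0,-16,1],
    [0.021,0.003,0,0,0,-20,1],
  ],
)

```text
t: 3.47
tcp_pos: [0.5391, -0.2047, 0.05]
orientation: [0.847, 3.022, 0.001]
contact_force: [3.9, 1.4, 0.3]
finger_gap: 0.0002
```

```bash
python3 pol.py; python3 meas.py|grep white
```

```text
t 3.47 th 58.67 rad 0.0557 d 0.023 z 0.05 F tan,rad -2.7 3.2 0.3
white {'mid': np.float64(147.92), 'dir': np.float64(147.36), 'tip': array([ 0.4262, -0.1993]), 'off': 0.49, 'n': 971}
white {'mid': np.float64(147.82), 'dir': np.float64(147.29), 'tip': array([ 0.4252, -0.1984]), 'off': 0.48, 'n': 967}
```

drive_tool(
  commands=[
    [0.004,0.0015,0,0,0,-4,1],
    [0.008,0.003,0,0,0,-8,1],
    [0.0125,0.0035,0,0,0,-12,1],
    [0.0165,0.004,0,0,0,-16,1],
    [0.0205,0.004,0,0,0,-20,1],
  ],
)

```text
t: 3.93
tcp_pos: [0.5232, -0.1908, 0.0499]
orientation: [0.312, 3.124, -0.001]
contact_force: [2.4, 0.3, 1.7]
finger_gap: -0.0001
```

```bash
python3 pol.py; python3 meas.py|grep white
```

```text
t 3.93 th 78.58 rad 0.055 d 0.0222 z 0.0499 F tan,rad -2.3 0.8 1.7
white {'mid': np.float64(167.98), 'dir': np.float64(167.48), 'tip': array([ 0.4161, -0.2238]), 'off': 0.45, 'n': 787}
white {'mid': np.float64(168.34), 'dir': np.float64(167.44), 'tip': array([ 0.415 , -0.2235]), 'off': 0.82, 'n': 790}
```

drive_tool(
  commands=[
    [0.004,0.0015,0,0,0,-4,1],
    [0.008,0.003,0,0,0,-8,1],
    [0.0125,0.0035,0,0,0,-12,1],
    [0.0165,0.004,0,0,0,-16,1],
    [0.0205,0.004,0,0,0,-20,1],
  ],
)

```text
t: 4.4
tcp_pos: [0.5037, -0.1829, 0.0498]
orientation: [-0.233, 3.131, -0.001]
contact_force: [1.3, -0.4, 0.9]
finger_gap: -0.0002
```

```bash
python3 pol.py; python3 meas.py; python3 - <<'E'
from h import *
c=viewer.read_camera("wrist"); cv2.imwrite("pics/wrist3.png",c["frame"][:,:,::-1])
E
```

```text
t 4.4 th -261.49 rad 0.0548 d 0.0215 z 0.0498 F tan,rad -1.3 -0.6 0.9
ring (array([ 0.48973945, -0.23989212]), np.float64(0.09658776831101856), np.int64(114)) dial (array([ 0.48878999, -0.23966834]), np.float64(0.07366617284844021), np.int64(121))
white {'mid': np.float64(-172.18), 'dir': np.float64(-172.59), 'tip': array([ 0.4149, -0.25  ]), 'off': 0.37, 'n': 726}
red {'mid': np.float64(-123.16), 'dir': np.float64(-123.37), 'tip': array([ 0.4485, -0.3031]), 'off': 0.31, 'n': 293}
white {'mid': np.float64(-171.79), 'dir': np.float64(-172.69), 'tip': array([ 0.414 , -0.2501]), 'off': 0.8, 'n': 728}
red {'mid': np.float64(-122.54), 'dir': np.float64(-123.27), 'tip': array([ 0.4483, -0.3034]), 'off': 1.08, 'n': 302}
```

View pics/wrist3.png

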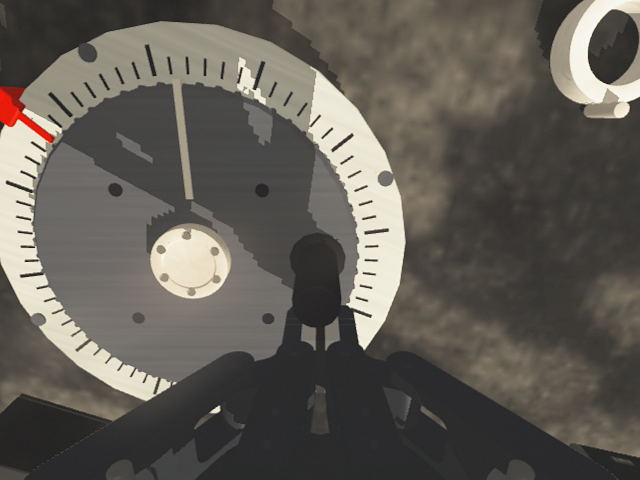

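drive_tool(
  commands=[
    [0.004,0.0015,0,0,0,-4,1],
    [0.008,0.003,0,0,0,-8,1],
    [0.0125,0.0035,0,0,0,-12,1],
    [0.0165,0.004,0,0,0,-16,1],
    [0.0205,0.004,0,0,0,-20,1],
  ],
)

```text
t: 4.92
tcp_pos: [0.4827, -0.1818, 0.0496]
orientation: [-0.772, 3.044, -0.001]
contact_force: [2.4, -0.7, 0.1]
finger_gap: -0.0001
```

```bash
python3 pol.py; python3 meas.py|grep white
```

```text
t 4.92 th -241.52 rad 0.0551 d 0.0211 z 0.0496 F tan,rad -1.8 -1.8 0.1
white {'mid': np.float64(-152.18), 'dir': np.float64(-153.0), 'tip': array([ 0.4227, -0.275 ]), 'off': 0.72, 'n': 797}
white {'mid': np.float64(-151.89), 'dir': np.float64(-153.17), 'tip': array([ 0.4218, -0.2753]), 'off': 1.11, 'n': 786}
```

drive_tool(
  commands=[
    [0.004,0.0015,0,0,0,-4,1],
    [0.008,0.003,0,0,0,-8,1],
    [0.0125,0.0035,0,0,0,-12,1],
    [0.0165,0.004,0,0,0,-16,1],
    [0.0205,0.004,0,0,0,-20,1],
  ],
)

```text
t: 5.38
tcp_pos: [0.4626, -0.1878, 0.0495]
orientation: [-1.288, 2.864, 0.0]
contact_force: [2.6, 1.0, 2.2]
finger_gap: -0.0003
```

```bash
python3 pol.py; python3 meas.py; python3 - <<'E'
from h import *
c=viewer.read_camera("wrist"); cv2.imwrite("pics/wrist4.png",c["frame"][:,:,::-1])
E
```

```text
t 5.38 th -221.56 rad 0.0557 d 0.0208 z 0.0495 F tan,rad -2.5 -1.3 2.2
ring (array([ 0.48972097, -0.24039297]), np.float64(0.09662171245790864), np.int64(112)) dial (array([ 0.48874298, -0.24071543]), np.float64(0.07373197066195518), np.int64(119))
white {'mid': np.float64(-133.0), 'dir': np.float64(-133.5), 'tip': array([ 0.4381, -0.2955]), 'off': 0.44, 'n': 926}
red {'mid': np.float64(-123.09), 'dir': np.float64(-122.98), 'tip': array([ 0.4485, -0.3036]), 'off': -0.16, 'n': 291}
white {'mid': np.float64(-132.67), 'dir': np.float64(-133.59), 'tip': array([ 0.4373, -0.296 ]), 'off': 0.82, 'n': 931}
red {'mid': np.float64(-122.81), 'dir': np.float64(-123.07), 'tip': array([ 0.4479, -0.3042]), 'off': 0.39, 'n': 311}
```

View pics/wrist4.png

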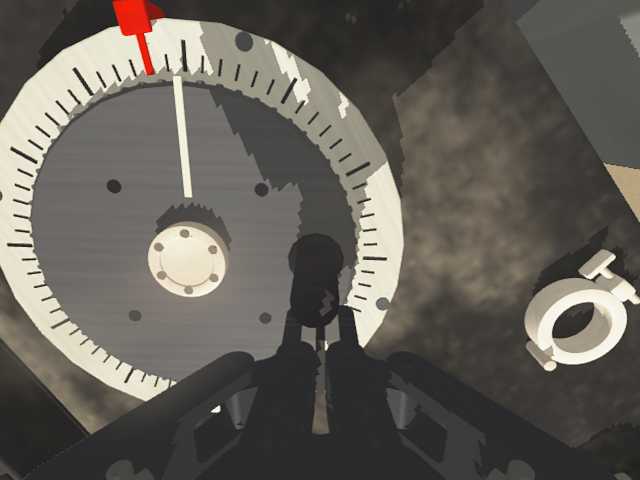

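drive_tool(
  commands=[
    [0.002,0.001,0,0,0,-2,1],
    [0.004,0.0015,0,0,0,-4,1],
    [0.006,0.002,0,0,0,-6,1],
    [0.0085,0.003,0,0,0,-8,1],
    [0.0085,0.003,0,0,0,-8,1],
  ],
)

```text
t: 5.9
tcp_pos: [0.4544, -0.1923, 0.0493]
orientation: [-1.482, 2.77, 0.0]
contact_force: [1.1, -0.2, -0.0]
finger_gap: 0.0001
```

```bash
python3 pol.py; python3 meas.py; python3 - <<'E'
from h import *
c=viewer.read_camera("wrist"); f=c["frame"]; cv2.imwrite("pics/wrist5.png",cv2.resize(f[0:280,100:320],None,fx=2.1,fy=2.1,interpolation=cv2.INTER_CUBIC)[:,:,::-1])
E
```

```text
t 5.9 th -213.69 rad 0.0567 d 0.0199 z 0.0493 F tan,rad -0.5 -1.1 -0.0
ring (array([ 0.4897421 , -0.24040497]), np.float64(0.09665349484348967), np.int64(114)) dial (array([ 0.48882667, -0.24102296]), np.float64(0.07356689419349356), np.int64(119))
white {'mid': np.float64(-124.67), 'dir': np.float64(-125.07), 'tip': array([ 0.4467, -0.3024]), 'off': 0.35, 'n': 929}
red {'mid': np.float64(-123.24), 'dir': np.float64(-123.46), 'tip': array([ 0.4484, -0.3036]), 'off': 0.32, 'n': 288}
white {'mid': np.float64(-124.24), 'dir': np.float64(-125.07), 'tip': array([ 0.446 , -0.3032]), 'off': 0.74, 'n': 931}
red {'mid': np.float64(-122.95), 'dir': np.float64(-123.45), 'tip': array([ 0.4478, -0.3044]), 'off': 0.74, 'n': 331}
```

View pics/wrist5.png

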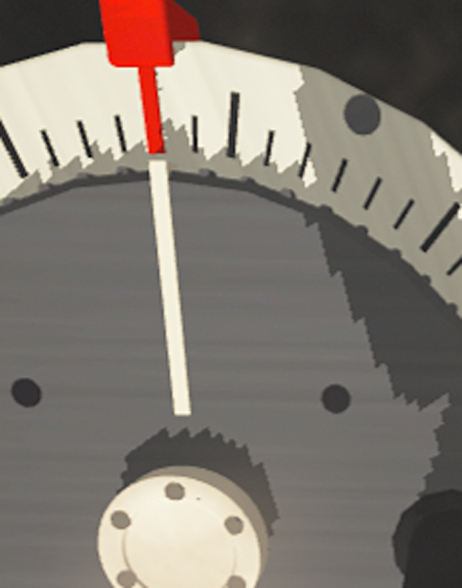

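drive_tool(
  commands=[
    [-0.01,0,0,0,0,0,1],
    [-0.02,0,-0.01,0,0,0,1],
    [-0.02,0,-0.045,0,0,0,1],
    [-0.02,-0.02,-0.07,0,0,0,1],
    [-0.02,-0.056,-0.08,0,0,0,1],
  ],
)

```text
t: 6.42
tcp_pos: [0.5114, -0.2045, 0.1327]
orientation: [1.487, -2.767, 0.0]
contact_force: [1.0, -0.7, 0.1]
finger_gap: 0.0
```

```bash
python3 pol.py; python3 meas.py; python3 - <<'E'
from h import *
c=viewer.read_camera("wrist"); f=c["frame"]; cv2.imwrite("pics/wrist6.png",f[:,:,::-1])
E
```

```text
t 6.42 th -213.49 rad 0.0024 d 0.0414 z 0.1327 F tan,rad 0.0 -1.2 0.1
ring (array([ 0.49022486, -0.24028582]), np.float64(0.09696312912209457), np.int64(157)) dial (array([ 0.48987958, -0.24074675]), np.float64(0.07404502730095511), np.int64(140))
white {'mid': np.float64(-124.93), 'dir': np.float64(-125.0), 'tip': array([ 0.447 , -0.3022]), 'off': 0.06, 'n': 992}
red {'mid': np.float64(-123.43), 'dir': np.float64(-123.3), 'tip': array([ 0.4486, -0.3033]), 'off': -0.2, 'n': 242}
white {'mid': np.float64(-125.13), 'dir': np.float64(-125.03), 'tip': array([ 0.4465, -0.3025]), 'off': -0.09, 'n': 994}
red {'mid': np.float64(-123.58), 'dir': np.float64(-123.49), 'tip': array([ 0.4481, -0.3036]), 'off': -0.13, 'n': 251}
```

View pics/wrist6.png

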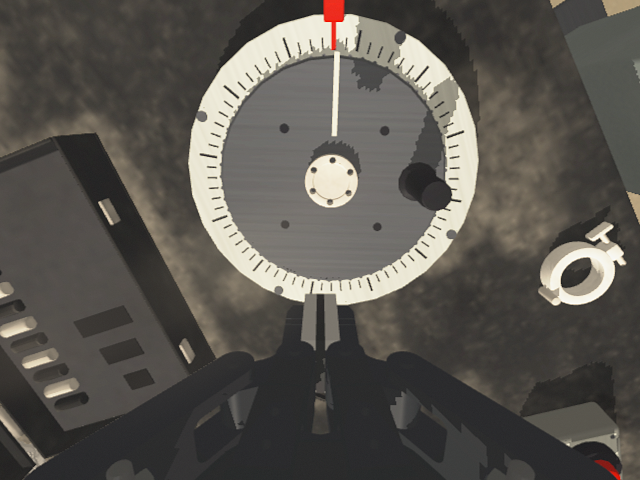

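drive_tool(
  commands=[
    [0,0.03,0,0,0,0,1],
    [0,0.056,0,0,0,0,1],
    [0,0.056,0.035,0,0,0,1],
    [0,0.056,0.07,0,0,0,1],
    [0,0.056,0.08,0,0,0,1],
  ],
)

```text
t: 6.93
tcp_pos: [0.462, -0.1731, 0.0453]
orientation: [1.484, -2.764, -0.009]
contact_force: [-2.1, 1.0, 0.2]
finger_gap: 0.0
```

```bash
python3 pol.py;python3 goto.py .4544 -.1923 .0493; python3 meas.py|grep white
```

```text
t 6.93 th -213.53 rad 0.0609 d 0.0403 z 0.0453 F tan,rad 0.3 2.3 0.2
t 6.9333 tcp [ 0.462  -0.1731  0.0453] psi -123.53 z [-0.006  0.003 -1.   ] q6 -1.507 F [-2.1  1.   0.2] gap 0.0
shift [ 0.0202 -0.0042 -0.0041] turn 
white {'mid': np.float64(-124.33), 'dir': np.float64(-125.06), 'tip': array([ 0.447 , -0.3023]), 'off': 0.65, 'n': 923}
white {'mid': np.float64(-123.68), 'dir': np.float64(-124.93), 'tip': array([ 0.4466, -0.3031]), 'off': 1.12, 'n': 911}
```

drive_tool(
  commands=[
    [0.005,0,0,0,0,0,1],
    [0.01,0,0,0,0,0,1],
    [0.015,0,0,0,0,0,1],
    [0.019,0,0,0,0,0,1],
    [0.021,0,0,0,0,0,1],
  ],
)

```text
t: 7.4
tcp_pos: [0.4546, -0.1942, 0.0507]
orientation: [-1.486, 2.766, -0.003]
contact_force: [1.5, 2.6, 2.1]
finger_gap: 0.0003
```

```bash
python3 pol.py; python3 meas.py|grep white
```

```text
t 7.4 th -213.51 rad 0.0554 d 0.0186 z 0.0507 F tan,rad -3.0 0.2 2.1
white {'mid': np.float64(-122.85), 'dir': np.float64(-123.51), 'tip': array([ 0.4485, -0.3038]), 'off': 0.59, 'n': 927}
white {'mid': np.float64(-122.45), 'dir': np.float64(-123.54), 'tip': array([ 0.448 , -0.3043]), 'off': 0.97, 'n': 930}
```

drive_tool(
  commands=[
    [-0.01,0,0,0,0,0,1],
    [-0.021,0,-0.005,0,0,0,1],
    [-0.021,0,-0.04,0,0,0,1],
    [-0.021,-0.02,-0.07,0,0,0,1],
    [-0.021,-0.056,-0.08,0,0,0,1],
  ],
)

```text
t: 7.87
tcp_pos: [0.5121, -0.2042, 0.1339]
orientation: [-1.491, 2.764, -0.002]
contact_force: [1.0, -0.3, 0.6]
finger_gap: 0.0001
```

```bash
python3 pol.py; python3 meas.py; python3 - <<'E'
from h import *
c=viewer.read_camera("wrist"); f=c["frame"]; cv2.imwrite("pics/wrist7.png",cv2.resize(f[0:240,180:480],None,fx=2.5,fy=2.5,interpolation=cv2.INTER_CUBIC)[:,:,::-1])
E
```

```text
t 7.87 th -213.33 rad 0.0018 d 0.042 z 0.1339 F tan,rad -0.3 -1.0 0.6
ring (array([ 0.49024442, -0.24028632]), np.float64(0.0969682843216928), np.int64(157)) dial (array([ 0.48997307, -0.24061918]), np.float64(0.07400912302592233), np.int64(146))
white {'mid': np.float64(-123.09), 'dir': np.float64(-123.17), 'tip': array([ 0.449 , -0.3035]), 'off': 0.07, 'n': 992}
red {'mid': np.float64(-123.35), 'dir': np.float64(-123.14), 'tip': array([ 0.4487, -0.3033]), 'off': -0.32, 'n': 237}
white {'mid': np.float64(-123.44), 'dir': np.float64(-123.27), 'tip': array([ 0.4484, -0.3037]), 'off': -0.15, 'n': 991}
red {'mid': np.float64(-123.57), 'dir': np.float64(-123.26), 'tip': array([ 0.4482, -0.3035]), 'off': -0.47, 'n': 246}
```

View pics/wrist7.png

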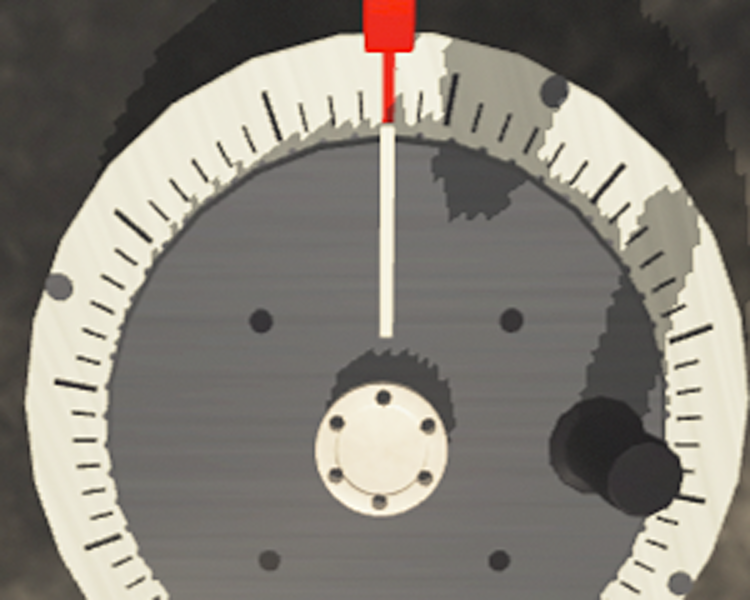

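```bash
python3 goto.py .455 .14 .13
```

```text
t 7.9667 tcp [ 0.5187 -0.2093  0.133 ] psi -123.43 z [ 0.01  -0.006 -1.   ] q6 -1.514 F [ 0.3 -0.2 -0.6] gap -0.0003
shift [-0.2564  0.2456  0.0004] turn
```

drive_tool(
  commands=[
    [-0.0256,0.0246,0,0,0,0,1],
    [-0.051,0.049,0,0,0,0,1],
    [-0.077,0.074,0,0,0,0,1],
    [-0.1025,0.098,0,0,0,0,1],
    [-0.128,0.123,0,0,0,0,1],
  ],
)

```text
t: 8.38
tcp_pos: [0.4793, -0.0294, 0.1292]
orientation: [1.488, -2.767, -0.0]
contact_force: [0.9, 0.9, 0.4]
finger_gap: 0.0002
```

drive_tool(
  commands=[
    [-0.0256,0.0246,0,0,0,0,1],
    [-0.051,0.049,0,0,0,0,1],
    [-0.077,0.074,0,0,0,0,1],
    [-0.1,0.095,0,0,0,0,1],
    [-0.1,0.095,0,0,0,0,1],
  ],
)

```text
t: 8.8
tcp_pos: [0.4537, 0.1094, 0.1293]
orientation: [1.497, -2.762, -0.003]
contact_force: [-0.5, -0.7, 0.4]
finger_gap: -0.0002
```

```bash
python3 goto.py .455 .14 .10; python3 - <<'E'
from h import *
c=viewer.read_camera("wrist"); f=c["frame"]; cv2.imwrite("pics/wrist8.png",f[:,:,::-1])
hsv=cv2.cvtColor(f,cv2.COLOR_RGB2HSV)
red=cv2.inRange(hsv,(0,140,80),(6,255,255))|cv2.inRange(hsv,(174,140,80),(180,255,255))
for nm,m in (("g",cv2.inRange(hsv,(50,120,50),(80,255,255))),("r",red)):
    n,l,s,ce=cv2.connectedComponentsWithStats(m)
    for i in range(1,n):
        if s[i,4]>300: print(nm,ce[i].round(1),s[i],ray(c,*ce[i],.054).round(4))
E
python3 goto.py .455 .14 .10
```

```text
t 8.8 tcp [0.4537 0.1094 0.1293] psi -123.07 z [-0.001  0.002 -1.   ] q6 -0.931 F [-0.5 -0.7  0.4] gap -0.0002
shift [-0.0263  0.0156  0.0293] turn 
g [344.1 284.4] [ 323  264   42   43 1299] [0.4522 0.14   0.054 ]
r [317.9 207.9] [ 296  185   45   47 1643] [0.4381 0.087  0.054 ]
r [ 89.3 263.8] [ 75 252  30  26 452] [0.5821 0.0372 0.054 ]
t 8.85 tcp [0.4545 0.1074 0.1293] psi -123.11 z [-0.001  0.    -1.   ] q6 -0.933 F [ 0.7 -0.3 -0.2] gap 0.0001
shift [-0.0276  0.0174  0.0293] turn
```

View pics/wrist8.png

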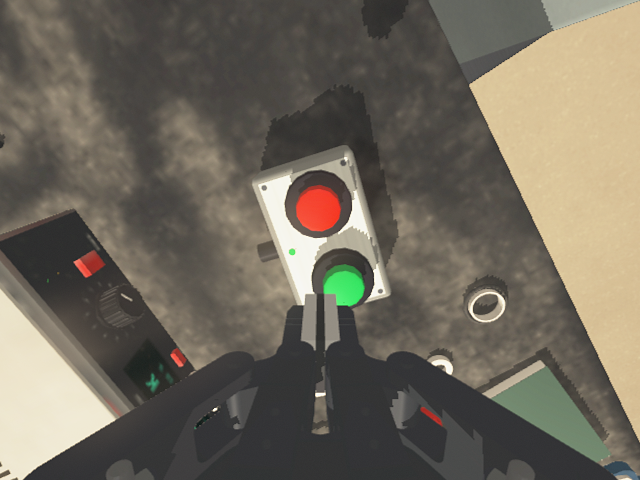

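drive_tool(
  commands=[
    [-0.013,0.009,0,0,0,0,1],
    [-0.027,0.0185,0.01,0,0,0,1],
    [-0.027,0.0185,0.04,0,0,0,1],
    [-0.027,0.0185,0.06,0,0,0,1],
    [-0.027,0.0185,0.06,0,0,0,1],
  ],
)

```text
t: 9.27
tcp_pos: [0.4522, 0.1363, 0.0658]
orientation: [1.485, -2.761, -0.003]
contact_force: [-0.5, -0.8, 0.4]
finger_gap: -0.0
```

```bash
python3 goto.py .4535 .14 .07; python3 - <<'E'
from h import *
c=viewer.read_camera("wrist"); f=c["frame"]; cv2.imwrite("pics/wrist9.png",f[:,:,::-1])
E
python3 goto.py .4535 .14 .046
```

```text
t 9.2667 tcp [0.4522 0.1363 0.0658] psi -123.46 z [-0.007 -0.001 -1.   ] q6 -0.864 F [-0.5 -0.8  0.4] gap -0.0
shift [-0.0038  0.0009 -0.0042] turn 
t 9.3167 tcp [0.4532 0.1363 0.0676] psi -123.47 z [-0.005 -0.001 -1.   ] q6 -0.864 F [ 0.  -0.4  0.1] gap -0.0003
shift [-0.0033  0.0017  0.0216] turn
```

View pics/wrist9.png

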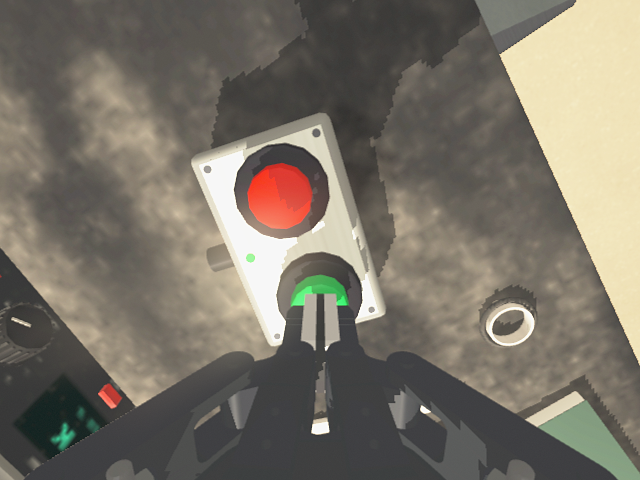

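drive_tool(
  commands=[
    [-0.002,0.001,0.005,0,0,0,1],
    [-0.003,0.001,0.01,0,0,0,1],
    [-0.003,0.001,0.014,0,0,0,1],
    [-0.003,0.001,0.018,0,0,0,1],
    [-0.003,0.001,0.02,0,0,0,1],
  ],
)

```text
t: 9.73
tcp_pos: [0.4577, 0.1399, 0.051]
orientation: [-1.486, 2.764, -0.002]
contact_force: [-6.9, -1.3, 31.3]
finger_gap: 0.0002
```

```bash
python3 goto.py .4535 .14 .046
```

```text
t 9.7333 tcp [0.4577 0.1399 0.051 ] psi -123.47 z [ 0.003  0.    -1.   ] q6 -0.858 F [-6.9 -1.3 31.3] gap 0.0002
shift [0.0022 0.0036 0.005 ] turn
```

drive_tool(
  commands=[
    [0,0,0,0,0,0,1],
    [0,0,0,0,0,0,1],
    [0,0,0,0,0,0,1],
    [0,0,0,0,0,0,1],
    [0,0,0,0,0,0,1],
  ],
)

```text
t: 10.15
tcp_pos: [0.4576, 0.1399, 0.0514]
orientation: [-1.486, 2.764, -0.002]
contact_force: [-3.3, -0.1, 15.4]
finger_gap: 0.0
```

```bash
python3 goto.py .4535 .14 .046; python3 - <<'E'
from h import *
c=viewer.read_camera("wrist"); f=c["frame"]; cv2.imwrite("pics/wrist10.png",f[:,:,::-1])
c=viewer.read_camera("scene"); f=c["frame"]; cv2.imwrite("pics/scene10.png",cv2.resize(f[220:340,200:360],None,fx=4,fy=4,interpolation=cv2.INTER_CUBIC)[:,:,::-1])
E
```

```text
t 10.15 tcp [0.4576 0.1399 0.0514] psi -123.47 z [ 0.004  0.    -1.   ] q6 -0.858 F [-3.3 -0.1 15.4] gap 0.0
shift [0.0022 0.0035 0.0054] turn
```

View pics/wrist10.png

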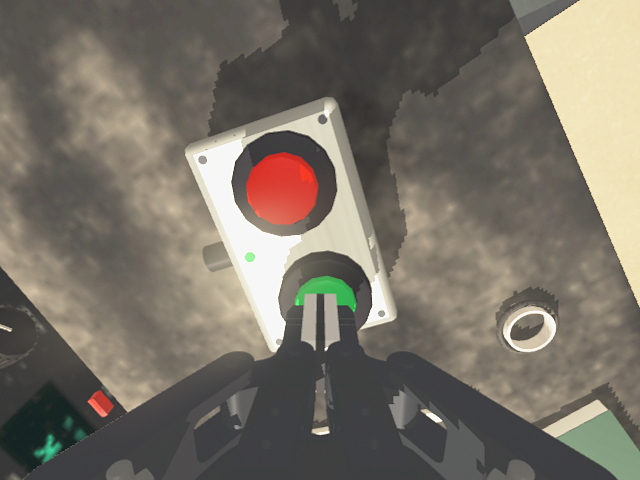

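View pics/scene10.png

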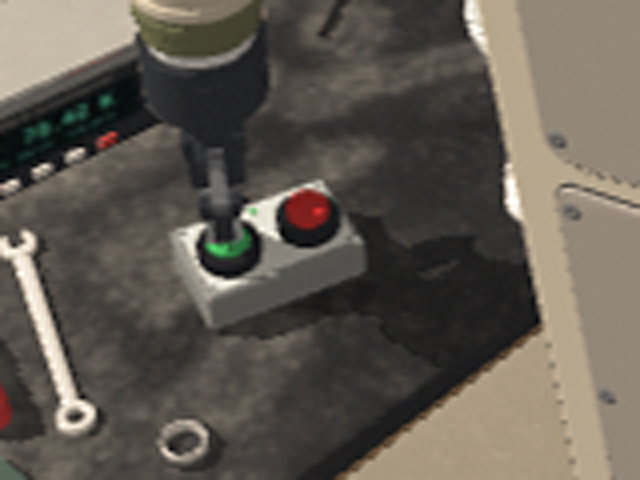

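drive_tool(
  commands=[
    [0,0,-0.01,0,0,0,1],
    [0,0,-0.03,0,0,0,1],
    [-0.02,0,-0.05,0,0,0,1],
    [-0.04,0,-0.05,0,0,0,1],
    [-0.04,0,-0.05,0,0,0,1],
  ],
)

```text
t: 10.67
tcp_pos: [0.4817, 0.1752, 0.1014]
orientation: [-1.487, 2.761, -0.002]
contact_force: [-0.2, 0.4, 0.8]
finger_gap: 0.0002
```

drive_tool(
  commands=[
    [0,0,0,0,0,0,1],
    [0,0,0,0,0,0,1],
    [0,0,0,0,0,0,1],
    [0,0,0,0,0,0,1],
    [0,0,0,0,0,0,1],
  ],
)

```text
t: 11.08
tcp_pos: [0.4775, 0.1726, 0.0989]
orientation: [1.487, -2.766, -0.0]
contact_force: [-0.7, -0.2, -0.5]
finger_gap: -0.0003
```

```bash
cat > btn.py <<'E'
from h import *
C={}
for cam in ("wrist","scene"):
    c=viewer.read_camera(cam); f=c["frame"]; cv2.imwrite(f"pics/b_{cam}.png",f[:,:,::-1])
    hsv=cv2.cvtColor(f,cv2.COLOR_RGB2HSV)
    red=cv2.inRange(hsv,(0,140,80),(6,255,255))|cv2.inRange(hsv,(174,140,80),(180,255,255))
    for nm,m in (("g",cv2.inRange(hsv,(50,120,50),(80,255,255))),("r",red)):
        n,l,s,ce=cv2.connectedComponentsWithStats(m)
        for i in range(1,n):
            if s[i,4]>(300 if cam=="wrist" else 60): print(cam,nm,ce[i].round(1),s[i],ray(c,*ce[i],.054).round(4))
E
python3 btn.py; python3 goto.py .4535 .14 .06
```

```text
wrist g [321.5 199.3] [ 296  172   52   54 2174] [0.4533 0.1411 0.054 ]
wrist r [285.7  90.7] [ 257   59   59   63 2860] [0.4383 0.0875 0.054 ]
wrist r [ 11.3 177.6] [  0 164  30  28 589] [0.5796 0.0434 0.054 ]
scene g [256.5 279.1] [251 275  12   9  90] [0.4531 0.1409 0.054 ]
scene r [117.8 222.2] [112 217  12  11  93] [0.9083 0.298  0.054 ]
scene r [276.1 271.8] [271 267  11  10  87] [0.4387 0.0874 0.054 ]
scene r [193.4 313.4] [185 299  18  29 280] [0.4679 0.319  0.054 ]
t 11.1833 tcp [0.4778 0.1728 0.0991] psi -123.49 z [-0.001 -0.    -1.   ] q6 -0.797 F [ 0.5 -0.1  0.4] gap -0.0003
shift [0.0407 0.0022 0.0391] turn
```

View pics/b_wrist.png

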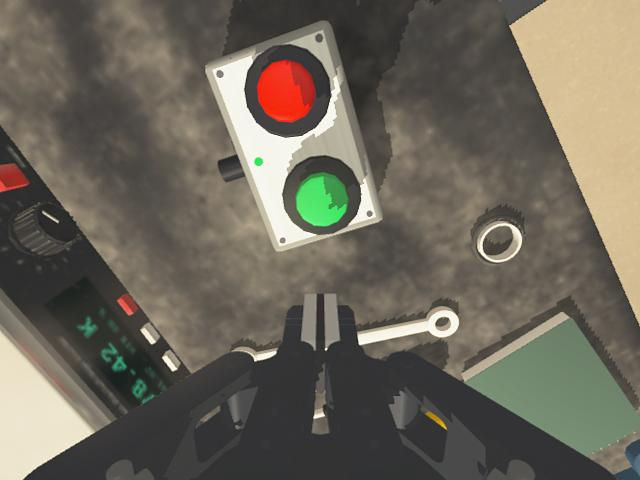

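drive_tool(
  commands=[
    [0.015,0.001,0,0,0,0,1],
    [0.03,0.002,0.01,0,0,0,1],
    [0.04,0.003,0.02,0,0,0,1],
    [0.04,0.003,0.035,0,0,0,1],
    [0.04,0.003,0.037,0,0,0,1],
  ],
)

```text
t: 11.6
tcp_pos: [0.4517, 0.1407, 0.0605]
orientation: [1.485, -2.765, -0.002]
contact_force: [0.5, -0.2, 0.8]
finger_gap: -0.0
```

drive_tool(
  commands=[
    [0,0,0,0,0,0,1],
    [0,0,0,0,0,0,1],
    [0,0,0,0,0,0,1],
    [0,0,0,0,0,0,1],
    [0,0,0,0,0,0,1],
  ],
)

```text
t: 12.02
tcp_pos: [0.4542, 0.1416, 0.0628]
orientation: [-1.488, 2.766, -0.001]
contact_force: [-0.9, 0.1, 1.1]
finger_gap: -0.0004
```

```bash
python3 goto.py .4532 .1408 .048; python3 - <<'E'
from h import *
c=viewer.read_camera("scene"); f=c["frame"]; cv2.imwrite("pics/scene11.png",cv2.resize(f[240:320,220:320],None,fx=7,fy=7,interpolation=cv2.INTER_CUBIC)[:,:,::-1])
E
```

```text
t 12.0167 tcp [0.4542 0.1416 0.0628] psi -123.44 z [ 0.001  0.    -1.   ] q6 -0.854 F [-0.9  0.1  1.1] gap -0.0004
shift [0.0013 0.0004 0.0148] turn
```

View pics/scene11.png

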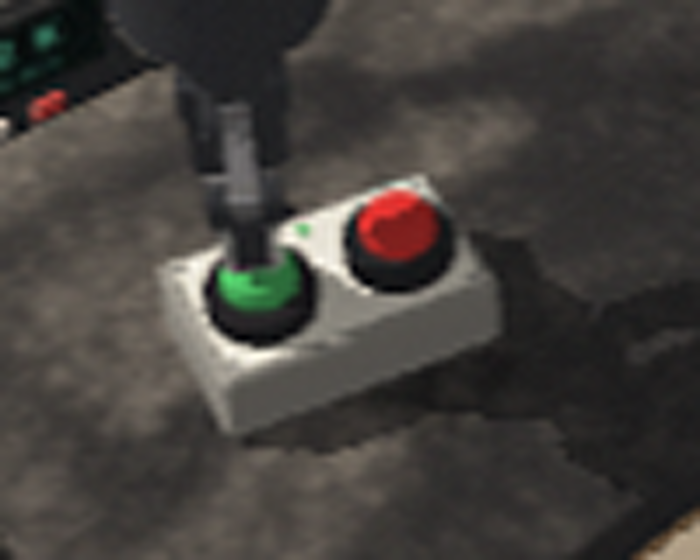

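drive_tool(
  commands=[
    [0.001,0,0.003,0,0,0,1],
    [0.001,0,0.006,0,0,0,1],
    [0.001,0,0.008,0,0,0,1],
    [0.001,0,0.008,0,0,0,1],
    [0.001,0,0.008,0,0,0,1],
  ],
)

```text
t: 12.48
tcp_pos: [0.4533, 0.1406, 0.0544]
orientation: [-1.488, 2.766, -0.0]
contact_force: [0.2, -0.5, 3.6]
finger_gap: 0.0001
```

drive_tool(
  commands=[
    [0,0,0.001,0,0,0,1],
    [0,0,0.002,0,0,0,1],
    [0,0,0.002,0,0,0,1],
    [0,0,0.002,0,0,0,1],
    [0,0,0.002,0,0,0,1],
  ],
)

```text
t: 12.9
tcp_pos: [0.4533, 0.1406, 0.0525]
orientation: [-1.488, 2.766, -0.0]
contact_force: [0.6, 0.3, 4.3]
finger_gap: -0.0003
```

drive_tool(
  commands=[
    [0,0,0.001,0,0,0,1],
    [0,0,0.002,0,0,0,1],
    [0,0,0.002,0,0,0,1],
    [0,0,0.002,0,0,0,1],
    [0,0,0.002,0,0,0,1],
  ],
)

```text
t: 13.32
tcp_pos: [0.4533, 0.1406, 0.0513]
orientation: [-1.488, 2.766, -0.001]
contact_force: [-1.9, -0.4, 13.8]
finger_gap: 0.0001
```

drive_tool(
  commands=[
    [0,0,0.0005,0,0,0,1],
    [0,0,0.001,0,0,0,1],
    [0,0,0.001,0,0,0,1],
    [0,0,0.001,0,0,0,1],
    [0,0,0.001,0,0,0,1],
  ],
)

```text
t: 13.73
tcp_pos: [0.4535, 0.1406, 0.0512]
orientation: [-1.487, 2.765, -0.001]
contact_force: [-4.9, -0.3, 21.9]
finger_gap: 0.0
```

```bash
python3 - <<'E'
from h import *
c=viewer.read_camera("scene"); f=c["frame"]; cv2.imwrite("pics/scene12.png",cv2.resize(f[240:320,220:320],None,fx=7,fy=7,interpolation=cv2.INTER_CUBIC)[:,:,::-1])
E
```

```text
(no output)
```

View pics/scene12.png

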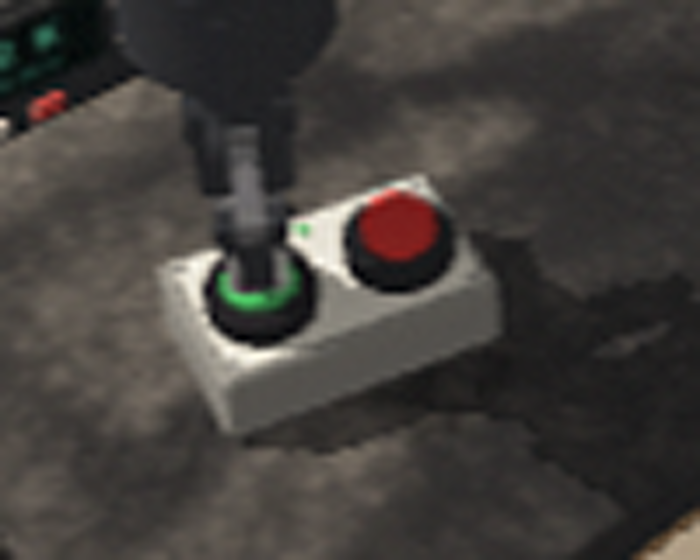

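drive_tool(
  commands=[
    [0,0,-0.001,0,0,0,1],
    [0,0,-0.003,0,0,0,1],
    [0,0,-0.0045,0,0,0,1],
    [0,0,-0.0045,0,0,0,1],
    [0,0,-0.0045,0,0,0,1],
  ],
)

```text
t: 14.2
tcp_pos: [0.4533, 0.1406, 0.0537]
orientation: [-1.488, 2.766, -0.0]
contact_force: [2.2, -0.1, 3.3]
finger_gap: 0.0001
```

drive_tool(
  commands=[
    [0,0,-0.001,0,0,0,1],
    [0,0,-0.001,0,0,0,1],
    [0,0,-0.001,0,0,0,1],
    [0,0,-0.001,0,0,0,1],
    [0,0,-0.001,0,0,0,1],
  ],
)

```text
t: 14.62
tcp_pos: [0.4533, 0.1406, 0.0548]
orientation: [-1.488, 2.767, -0.0]
contact_force: [3.0, 0.6, 3.5]
finger_gap: -0.0001
```

drive_tool(
  commands=[
    [0,0,-0.001,0,0,0,1],
    [0,0,-0.001,0,0,0,1],
    [0,0,-0.001,0,0,0,1],
    [0,0,-0.001,0,0,0,1],
    [0,0,-0.001,0,0,0,1],
  ],
)

```text
t: 15.03
tcp_pos: [0.4528, 0.1405, 0.0556]
orientation: [1.488, -2.766, -0.0]
contact_force: [1.5, 0.3, 1.7]
finger_gap: 0.0001
```

drive_tool(
  commands=[
    [0,0,-0.001,0,0,0,1],
    [0,0,-0.001,0,0,0,1],
    [0,0,-0.001,0,0,0,1],
    [0,0,-0.001,0,0,0,1],
    [0,0,-0.001,0,0,0,1],
  ],
)

```text
t: 15.45
tcp_pos: [0.4527, 0.1405, 0.0566]
orientation: [1.488, -2.766, -0.0]
contact_force: [0.7, -0.3, 1.9]
finger_gap: 0.0
```

drive_tool(
  commands=[
    [0,0,-0.02,0,0,0,1],
    [0,0,-0.05,0,0,0,1],
    [-0.02,0,-0.085,0,0,0,1],
    [-0.04,0,-0.1,0,0,0,1],
    [-0.05,0,-0.1,0,0,0,1],
  ],
)

```text
t: 15.87
tcp_pos: [0.4836, 0.1839, 0.1606]
orientation: [-1.485, 2.761, -0.002]
contact_force: [1.1, 0.6, 0.0]
finger_gap: -0.0
```

drive_tool(
  commands=[
    [0,0,0,0,0,0,1],
    [0,0,0,0,0,0,1],
    [0,0,0,0,0,0,1],
    [0,0,0,0,0,0,1],
    [0,0,0,0,0,0,1],
  ],
)

```text
t: 16.28
tcp_pos: [0.4794, 0.1816, 0.1556]
orientation: [1.486, -2.765, -0.001]
contact_force: [-0.5, -0.4, -0.1]
finger_gap: -0.0001
```

```bash
python3 btn.py; python3 - <<'E'
from h import *
c=viewer.read_camera("top"); f=c["frame"]; cv2.imwrite("pics/top9.png",f[:,:,::-1])
o,R,_=ringc(c,(.4903,-.2413)); print(o,R)
for oo in (o,ringc(c,o,.036,(.069,.08))[0]): print(angs(c,oo))
cv2.imwrite("pics/stage9.png",cv2.resize(f[180:290,335:445],None,fx=5,fy=5,interpolation=cv2.INTER_CUBIC)[:,:,::-1])
E
```

```text
wrist g [315.8 168.1] [ 295  147   42   43 1395] [0.4534 0.1413 0.054 ]
wrist r [287.8  81.8] [ 265   57   46   50 1738] [0.4383 0.0877 0.054 ]
wrist r [ 63.8 151.5] [ 49 142  32  21 472] [0.5845 0.0411 0.054 ]
wrist r [391.6 338.3] [ 358  320   65   37 1611] [0.4775 0.2838 0.054 ]
scene g [256.5 279.1] [251 275  12   9  89] [0.4533 0.1409 0.054 ]
scene r [117.8 222.2] [112 217  12  11  93] [0.9083 0.298  0.054 ]
scene r [276.1 271.8] [271 267  11  10  87] [0.4387 0.0874 0.054 ]
scene r [193.4 313.4] [185 299  18  29 280] [0.4679 0.3189 0.054 ]
[ 0.49121141 -0.24102408] 0.09792414683564561
{'white': {'mid': np.float64(-122.58), 'dir': np.float64(-123.03), 'tip': array([ 0.4504, -0.3045]), 'off': 0.4, 'n': 1500}, 'red': {'mid': np.float64(-123.25), 'dir': np.float64(-123.39), 'tip': array([ 0.4498, -0.3042]), 'off': 0.22, 'n': 205}}
{'white': {'mid': np.float64(-121.95), 'dir': np.float64(-123.18), 'tip': array([ 0.4496, -0.3053]), 'off': 1.09, 'n': 1498}, 'red': {'mid': np.float64(-122.87), 'dir': np.float64(-122.79), 'tip': array([ 0.4491, -0.3049]), 'off': -0.12, 'n': 227}}
```

View pics/top9.png

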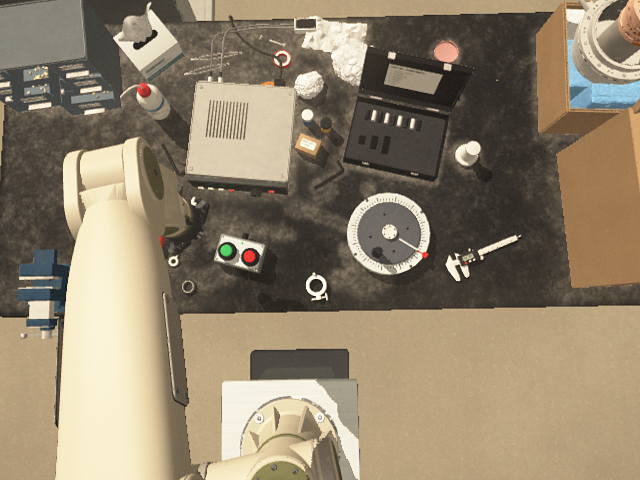

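View pics/stage9.png

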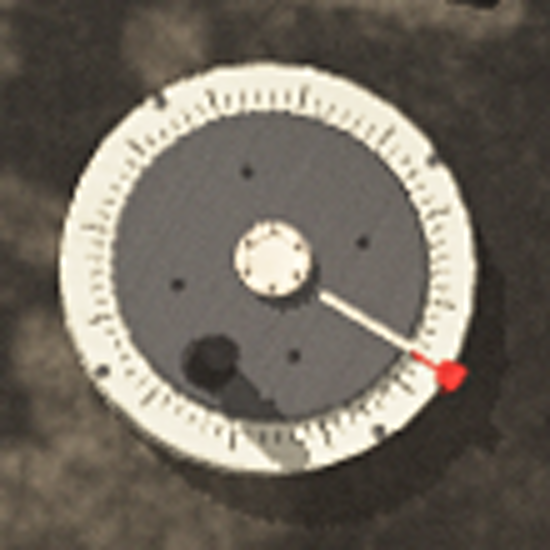

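```bash
python3 -c "
from rig import r
print(r.sign_off())"
```

```text
the job is handed in; nothing more can be done
None
```

The white index line is on the red target line, and the green button was then pressed fully down and released. I handed the job in at about 16.5 s. No verdict is reported.

- **Dial:** I pushed the post about 128° counter-clockwise with the shut fingertips, never gripping it, finishing with a 1.5° nudge. The wrist camera, looking along the line, put white at -123.2° and red at -123.2° to -123.5°. The last top view gave white minus red as between -0.4° and +0.9°, depending on how the lines were fitted. That view is coarser, but the lines look in line there.
- **Green button:** It took two presses. The first landed about 4 mm off centre and stopped against something solid at a tool height of 51.4 mm. I could not tell whether it had bottomed, so I lifted off and pressed again, centred. The second also stopped hard, at 51.2 mm with 22 N. On release the force did not fade until about 57 mm, which matches the 6 mm travel. These heights are about 3 mm above the nominal 54 and 48 mm, which I took as a tool height offset.
- **Everything else:** The flange is still in the middle of the dial. The red button was not touched, and the objects visible in the last top view had not moved. The arm hid the two screwdrivers and part of the wrench in that view. The robot was clear of everything at hand-in.

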